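# Load the drying stand and key in its start sequence

## Robot

A 7-joint arm with a two-finger parallel gripper is mounted at the origin on the work surface. World frame = base frame: x ahead of the robot, y to its left, z up, the work surface at z = 0. Lengths are in m, angles in rad, forces in N, time in s.
With the tool pointing down it reaches from about 0.4 to 0.85 m from the base axis. Payload 10.4 kg.
Tool frame: the origin (TCP) lies at the centre of the arm's flange, where the gripper is bolted on; the fingertips stand 173 mm ahead of it and the grasp point (between the pads) lies 155 mm ahead of it; z points along the fingers, y is the line along which they close (so a half turn about z gives the same grasp; the last joint's range is limited). The gripper opens to 85 mm and grips with 20 to 120 N. Pads are 22 mm wide; open, the fingers measure 114 mm over their backs; the gripper's body (76 mm by 85 mm) begins 54 mm behind the grasp point. The pads swing forward as they close: fully open they stand 13 mm farther back than shut.
Start: joints at [-1.172, 0.332, -0.065, 1.46, 0.022, 1.35, -0.088], TCP at [0.256, 0.57, 0.405] pointing down, gripper open.
Joint ranges: [-2.6, 2.6], [-0.5, 2.12], [-1.47, 1.34], [0.16, 2.42], [-1.27, 4.41], [0.06, 2.06], [-2.6, 2.6]. Speed limits (rad/s): [2.22, 2.22, 2.79, 2.79, 3.14, 3.14, 3.14].

## Interface

Orientations are given as a unit quaternion [x, y, z, w].
In Python, from workcell import manip, viewer, finder gives the robot as it stands.
- The arm moves only by the tool arm_command, never from a script. Its argument "plan" is a list of rows, each an object with "dp": the shift along the tool's x, y, z in mm, a list of three; "spin": the turn about the tool's z in rad. A call has 1 to 5 rows; each row shifts and turns the commanded pose from where the row before left it, along the tool's axes as they then stand; what a row does not reach is not made up. A row lasts 1/10 s, in which the tool goes at most 50 mm and 8.59 degrees, less where a joint would pass 70% of its speed; a pose out of reach is approached as far as the arm can. A call is refused whole if a number of a shift passes 50 or a number of a turn 0.15, either way. A call with a gripper value outside its range is refused whole. "grip" is the closure, from -1 (fully open) to 1 (shut), set as the call begins (left out, the last holds). The fingers move at their own pace and stop on an object; "newtons" is the grip in N (left out, the last holds). Time passes only in rows, so rows that do not move let the fingers close. It gives the time, the measured TCP pose, the force, the opening and the grip force at its end, in the units of the state.
- manip.get_obs(): the state, without advancing time (a new reading comes with each control period).
- viewer.camera(name): name is "side" or "top"; returns the picture (400x640x3 uint8, blue, green, red); there is no depth.
- viewer.camera_params(name): a dict with "vertical_fov" (degrees; the focal length in pixels is half the picture's height over the tangent of half this angle, whatever the lens; pixels are square), "cx", "cy" (the principal point, pixels), "k1" (the pictures are not rectified: a ray, as slopes to the right and down, at radius r is drawn at 1 + k1 r^2 times it, then the intrinsics apply), "R" (3x3) and "t" (3): a world point X has camera coordinates R X + t. Camera axes: x right, y down, z forward; pixel columns grow to the right and rows downward; lengths in m; the calibration is good to about 2 mm. A picture is of the moment at which its call begins. camera_params takes no time and is no camera call.
- manip.hand_in(): hands the job in; it is judged then, once.
Trained networks look in the newest picture that a camera, given by its name, has taken for a name from the list of things; names that differ only in an ending like _2 or _b are one class to them, and where a whole thing is asked for, a point or a joint stands for the part that bears it (a point fixed in the world has none). Each returns a list of dicts, best first, with "score" (0 to 1); they miss things now and then, are a little off and sometimes report something else, mostly with a low value. They report only what shows in the picture. A call takes as long as a camera call. They do not tell look-alikes from the thing itself.
- finder.find_in(camera, thing): "position" ([x, y, z] in m, in world coordinates, good to about 4 mm: the middle of the surface that is visible of it).
The state is a dict: "clock": time; "joint_pos": joint angles; "joint_velocities": joint speeds; "tau": joint torques, N m; "position": TCP position; "ee_rot": TCP orientation; "ft_force": force on the tool from outside, world axes, zero at the start; "torque": the same for the moment, N m; "grip_width": opening from 0.0 (shut) to 1.0 (fully open); "grasp_force": force on a finger pad.
Only numpy, scipy, OpenCV 4.12 (cv2) and the standard library are available. Lean on these libraries where they do the work, as an engineer would, in place of code of your own. Each camera call takes 0.05 s, during which the arm holds its last target. There are 200 camera calls.

## Task

Slide the tray with the plaster rosette along the bench, under the clear canopy of the drying stand, until it sits square against the stop, without lifting the tray and with nothing touching the canopy. Only then start the stand from the console: press the plus-shaped key, then the round key, then the bar-shaped key, each all the way down and let up before the next, and do not press the hollow square key. The rosette must stay lying on the tray, and everything else on the bench must be left where it is.

Things in the scene. Friction and masses are not known exactly. Their poses are not given: they have to be found in the camera images.
- stand: the drying stand, fixed: four steel legs (16 mm square, 170 mm clear between the pairs in x, front faces at y = -83 mm) carrying a canopy. Origin on the bench at its middle; +y points in, from the open entry side (-y) to the stop, a steel strip 30 mm high with its face at y = +80 mm. A tray that is home and square has its deck centre at x = 0, y = +5 mm.
- tray_deck (a point): centre of the aluminium tray's deck, 4 mm above the bench, axes along the tray: +y from the handle towards the leading edge. Deck 130 mm (x) x 150 mm (y), 8 mm thick, rim 16 mm high; a flat handle strip 22 mm wide and 8 mm thick runs out from its -y edge. Loose, about 0.5 kg; it slides on the bench.
- tray_grip (a point): middle of the tray's upright wooden grip, 36 mm above the bench and 160 mm from the deck centre on the tray's -y side; axes as the tray's. The grip is a plate 14 mm thick (tray x) and 36 mm long (tray y), its top 58 mm above the bench; pinch it across the 14 mm. With the tray home it stands 70 mm outside the canopy's edge.
- rosette_center (a point): middle of the round white plaster rosette lying loose on the tray's deck: 80 mm across, 48 mm high, about 0.3 kg; its top is 56 mm above the bench. Point 24 mm above its underside.
- console: the fixed black control console, 170 x 170 mm and 40 mm high; origin at the middle of its underside. It carries four white spring keys of different shapes at the corners of a 74 mm square (centres 37 mm from the console's axes), each on a 58 mm square dark plate 4 mm thick; which key is at which corner changes.
- key_cross_top (a point): centre of the top face of a plus-shaped key, arms 46 mm long overall and 13 mm wide. The top is 58 mm above the bench when up, 14 mm proud of its plate; presses straight down; pressing at this point with shut fingers works.
- key_cross (a joint): how far that key is pressed: 0 up, 0.006 m fully down (about 5 N); it springs back when let go.
- key_round_top (a point): centre of the top face of a solid round key, 40 mm across. The top is 58 mm above the bench when up, 14 mm proud of its plate; presses straight down; pressing at this point with shut fingers works.
- key_round (a joint): how far that key is pressed: 0 up, 0.006 m fully down (about 5 N); it springs back when let go.
- key_bar_top (a point): centre of the top face of a plain straight bar-shaped key, 13 x 50 mm (long side along the console's y). The top is 58 mm above the bench when up, 14 mm proud of its plate; presses straight down; pressing at this point with shut fingers works.
- key_bar (a joint): how far that key is pressed: 0 up, 0.006 m fully down (about 5 N); it springs back when let go.
- key_frame_top (a point): centre of the top face of a hollow square key: a 42 mm square outline, 7 mm wide, with a 28 mm hole in its middle. Not to be pressed. The top is 58 mm above the bench when up, 14 mm proud of its plate; presses straight down.
- key_frame (a joint): how far that key is pressed: 0 up, 0.006 m fully down (about 5 N); it springs back when let go.
- brush: a loose flat brush, 200 mm long, wooden handle, lying on the bench; origin under its middle. Bystander.
- tub: a loose open white plastic tub, 80 mm across, 60 mm high. Bystander.
- mould: a loose plaster mould block, 90 x 130 x 35 mm. Bystander.
- finial: a loose turned plaster finial, 60 mm across, 70 mm high. Bystander.
- scroll: a loose plaster scroll, a 64 mm disc with an arm to 110 mm, 36 mm high. Bystander.
- spatula: a loose spatula, 280 mm long, lying on the bench. Bystander.
- offcut: a loose wood offcut, 25 x 90 x 18 mm. Bystander.
- canopy: the canopy of the stand, clear with a grey frame, 206 x 180 mm (x, y), its entry edge at y = -85 mm. Origin on its underside, above the stand's origin, 80 mm above the bench. Frame top 102 mm and black fan drum top 126 mm above the bench. Axes as the stand's.
Mind the look-alikes: they are no part of the job. What is shaped like the part that bears rosette_center but pink or turquoise is not meant.

How it is judged:
On the way, in this order (a step that is already met when the one before it is completed fails the run):
1. the tray is under the canopy, square against the stop (y of tray_deck in the frame of stand above -0.005 m and x of tray_deck in the frame of stand between -0.025 and 0.025 m and angle between the y axis of tray_deck and the y axis of stand, either way round below 0.12 rad and angle between tray_deck's own z axis and vertical below 0.05 rad and horizontal distance between rosette_center and tray_deck below 0.045 m and angle between rosette_center's own z axis and vertical below 0.12 rad and z of rosette_center in the frame of tray_deck below 0.04 m), for 0.2 s.
2. the plus-shaped key is pressed fully down, the other keys up (value of joint key_cross above 0.0045 m and value of joint each of key_round, key_bar, key_frame below 0.0015 m), for 0.05 s.
3. the round key is pressed fully down, the other keys up (value of joint key_round above 0.0045 m and value of joint each of key_cross, key_bar, key_frame below 0.0015 m), for 0.05 s.
4. the bar-shaped key is pressed fully down, the other keys up (value of joint key_bar above 0.0045 m and value of joint each of key_cross, key_round, key_frame below 0.0015 m), for 0.05 s.
At the end, for the whole second after the job is handed in: Tray flat under the canopy, leading edge within 10 mm of the stop, within 25 mm of the stand's middle line, square within 0.12 rad; rosette flat on the deck within 45 mm of its centre; all keys up (under 1.5 mm pressed); tray and rosette at rest (all of step 1 and value of joint each of key_cross, key_round, key_bar, key_frame below 0.0015 m and linear speed of each of tray, rosette below 0.01 m/s); the robot touches nothing.
It fails at once if a key is pressed (over 3 mm) while the tray is not home (value of joint any of key_cross, key_round, key_bar, key_frame above 0.003 m and not (y of tray_deck in the frame of stand above -0.005 m and x of tray_deck in the frame of stand between -0.025 and 0.025 m and angle between the y axis of tray_deck and the y axis of stand, either way round below 0.12 rad and angle between tray_deck's own z axis and vertical below 0.05 rad)).
It fails at once if the hollow square key is pressed (over 3 mm), or two keys are down (over 2 mm) at once (value of joint key_frame above 0.003 m or value of joint each of key_cross, key_round above 0.002 m or value of joint each of key_cross, key_bar above 0.002 m or value of joint each of key_cross, key_frame above 0.002 m or value of joint each of key_round, key_bar above 0.002 m or value of joint each of key_round, key_frame above 0.002 m or value of joint each of key_bar, key_frame above 0.002 m).
It fails at once if anything touches the canopy (over 1 N) (contact force between canopy and anything else above 1 N).
It fails at once if the tray is lifted off the bench (over 25 mm) (height (world z) of tray_deck above 0.029 m).
It fails at once if a bystander is moved by more than 40 mm (distance of any of brush, tub, mould, finial, scroll, spatula, offcut from where it was at the start of the episode above 0.04 m).
It also fails if it takes over 64 s, if anything falls off the work surface, if the arm or the gripper's body presses on something with over 40 N, if the wrist force passes 120 N, or if a joint passes its speed limit or range.

## Working session

There is one attempt and no reset: what is moved stays moved. The work goes in short steps, Python scripts to look and compute and a tool call to move; the robot and the scene stay as the last step left them, time stands still between calls to the robot, and variables do not carry over. Pictures are saved under pics/ and viewed, at most 10 in all, crops included, and the job is handed in when it is done.

Besides the shell and the picture viewer there is one more tool, called after "Request:" as a command line: name --argument value ..., lists and objects as JSON in quotes. arm_command: Moves the arm, as the interface text tells. Its arguments: {"type":"object","properties":{"plan":{"type":"array","items":{"type":"object","properties":{"dp":{"type":"array","items":{"type":"number"}},"spin":{"type":"number"}}}},"grip":{"type":"number"},"newtons":{"type":"number"}},"required":["plan"]}

```bash
mkdir -p pics; cat > h.py <<'E'
import numpy as np, cv2
from workcell import manip, viewer, finder
def P(c):
    p=viewer.camera_params(c); f=200/np.tan(np.radians(p["vertical_fov"])/2)
    return f,p["cx"],p["cy"],p["k1"],np.array(p["R"]),np.array(p["t"])
def proj(c,X):
    f,cx,cy,k,R,t=P(c); q=R@np.array(X)+t; s=q[:2]/q[2]; s=s*(1+k*(s@s)); return np.array([cx+f*s[0],cy+f*s[1]])
def ray(c,u,v):
    f,cx,cy,k,R,t=P(c); d=np.array([(u-cx)/f,(v-cy)/f]); s=d.copy()
    for _ in range(30): s=d/(1+k*(s@s))
    return -R.T@t, R.T@np.array([s[0],s[1],1])
def atz(c,u,v,z):
    o,d=ray(c,u,v); return o+d*(z-o[2])/d[2]
def tri(uv1,uv2):
    o1,d1=ray("top",*uv1);o2,d2=ray("side",*uv2)
    A=np.stack([d1,-d2],1);s=np.linalg.lstsq(A,o2-o1,rcond=None)[0]
    a,b=o1+d1*s[0],o2+d2*s[1]; return (a+b)/2,np.linalg.norm(a-b)
E
python3 - <<'E'
from h import *
for c in("top","side"):
    cv2.imwrite(f"pics/{c}0.png",viewer.camera(c))
    print(c,[np.round(x,3).tolist() for x in P(c)])
    for n in ["stand","canopy","tray_deck","tray_grip","rosette_center","console","key_cross_top","key_round_top","key_bar_top","key_frame_top"]:
        print(n,[(np.round(r["position"],3).tolist(),round(r["score"],2),proj(c,r["position"]).round().tolist()) for r in finder.find_in(c,n)[:4]])
o=manip.get_obs();print(o)
E
```

```text
top [366.427, 325.125, 208.574, -0.007, [[-0.003, -1.0, -0.017], [-0.997, 0.004, -0.079], [0.08, 0.016, -0.997]], [0.003, 0.572, 1.035]]
stand [([0.538, 0.303, 0.094], 0.81, [213.0, 220.0])]
canopy [([0.538, 0.306, 0.095], 0.96, [211.0, 219.0]), ([0.558, -0.361, 0.053], 0.38, [455.0, 212.0])]
tray_deck [([0.528, 0.075, 0.007], 0.71, [300.0, 224.0])]
tray_grip [([0.529, 0.077, 0.009], 0.69, [299.0, 224.0]), ([0.56, -0.285, 0.057], 0.45, [428.0, 212.0])]
rosette_center [([0.507, 0.071, 0.032], 0.87, [300.0, 231.0]), ([0.822, 0.093, 0.024], 0.8, [294.0, 124.0]), ([0.77, -0.026, 0.022], 0.56, [334.0, 141.0])]
console [([0.522, -0.313, 0.04], 0.8, [437.0, 226.0]), ([0.335, 0.455, 0.007], 0.51, [169.0, 291.0])]
key_cross_top [([0.692, 0.091, 0.049], 0.49, [293.0, 166.0]), ([0.561, -0.284, 0.054], 0.42, [427.0, 211.0])]
key_round_top [([0.486, -0.354, 0.059], 0.6, [454.0, 238.0]), ([0.536, 0.306, 0.095], 0.3, [212.0, 220.0])]
key_bar_top [([0.559, -0.364, 0.055], 0.52, [456.0, 212.0])]
key_frame_top [([0.479, -0.288, 0.054], 0.5, [429.0, 241.0])]
side [469.859, 305.676, 197.168, -0.113, [[0
[... 1309 characters left out ...]
1, 'joint_pos': array([-1.17158723,  0.33218576, -0.06470529,  1.4600678 ,  0.02162485,
        1.34989868, -0.08848808]), 'joint_velocities': array([-0.00137008,  0.0012893 ,  0.00181321, -0.00089967,  0.00029541,
       -0.00070129, -0.00099303]), 'tau': array([ 4.98721711e-04, -6.25238228e+01,  4.89688490e-02, -3.91826463e+01,
        1.64969178e-02,  1.92323729e-03, -2.86916611e-05]), 'position': array([0.25587491, 0.57023643, 0.40476184]), 'ee_rot': array([2.09332305e-01, 9.77844559e-01, 6.65539810e-05, 1.42652976e-05]), 'ft_force': array([-0.6662985 ,  0.72122508,  0.24383469]), 'torque': array([0.02892471, 0.01843231, 0.01217786]), 'grasp_force': 0.0, 'grip_width': 0.9992900360559462}
```

View pics/top0.png

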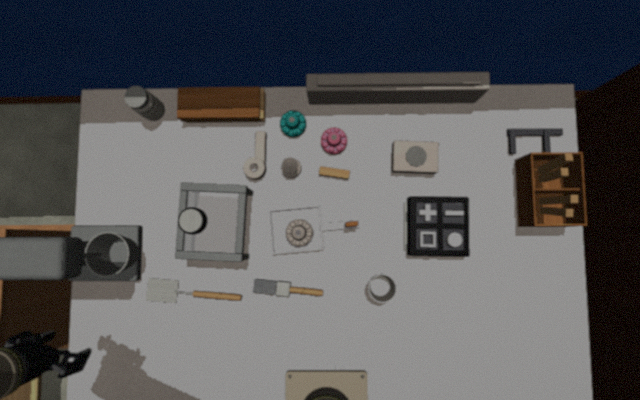

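View pics/side0.png

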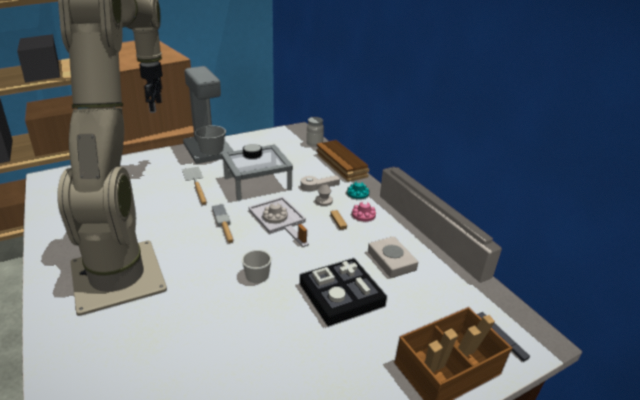

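The top view shows the white rosette on the tray at (299,232), with the grip at about (350,225). The turquoise rosette at (293,123) and the pink one at (334,141) are look-alikes off the tray, so the white one is meant. The stand is at (213,222). On the console, the cross is at (428,212), bar at (454,212), frame at (428,240) and round at (454,240). I'll confirm these in enlarged crops.

```bash
python3 - <<'E'
import cv2
a=cv2.imread("pics/top0.png")[175:270,170:370]; a=cv2.resize(a,None,fx=4,fy=4,interpolation=cv2.INTER_CUBIC)
b=cv2.imread("pics/top0.png")[190:262,400:475]
c=cv2.imread("pics/side0.png")[140:250,210:320]; 
cv2.imwrite("pics/c1.png",cv2.convertScaleAbs(a,alpha=1.3))
c=cv2.resize(c,None,fx=4,fy=4,interpolation=cv2.INTER_CUBIC); b=cv2.resize(b,(300,288),interpolation=cv2.INTER_CUBIC)
import numpy as np
o=np.zeros((440,740,3),np.uint8);o[:,:440]=c;o[:288,440:]=b
cv2.imwrite("pics/c2.png",cv2.convertScaleAbs(o,alpha=1.2))
E
```

```text
(no output)
```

View pics/c1.png

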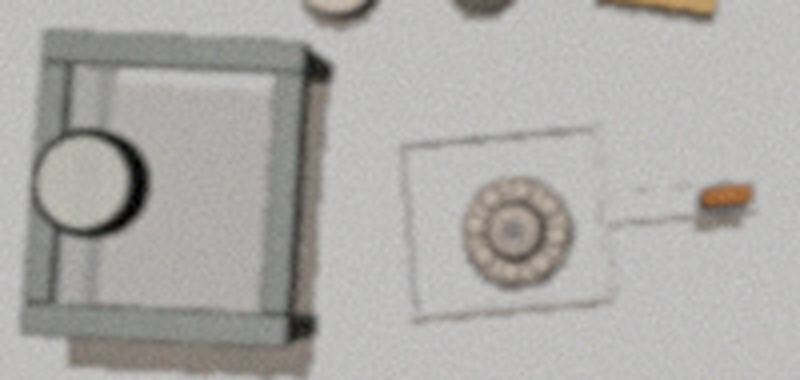

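View pics/c2.png

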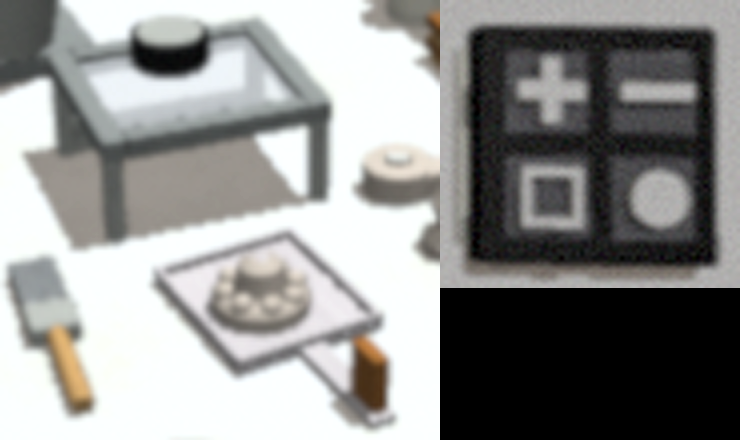

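The crops confirm it: white rosette on the tray with an orange grip, an empty stand whose entry faces the tray, and the four keys placed as named. Next I'll triangulate the corners.

```bash
python3 - <<'E'
from h import *
T=lambda x,y:((x+.5)/4-.5+170,(y+.5)/4-.5+175)
S=lambda x,y:((x+.5)/4-.5+210,(y+.5)/4-.5+140)
K=lambda x,y:((x-440+.5)/4-.5+400,(y+.5)/4-.5+190)
def go(nm,L,z):
    W=[]
    for a,b in L:
        X,e=tri(T(*a),S(*b)); Y=atz("top",*T(*a),z);Z=atz("side",*S(*b),z); W.append(Y); print(nm,"tri",X.round(3),"err",round(e,4),"top@z",Y.round(3),"side@z",Z.round(3))
    return np.array(W)
C=go("canopy",[((45,30),(258,20)),((308,45),(328,102)),((290,343),(105,143)),((20,332),(50,55))],.102)
D=go("tray",[((403,145),(290,235)),((597,127),(382,322)),((615,300),(238,372)),((415,320),(157,272))],.016)
go("grip",[((727,196),(371,350))],.058); go("ros",[((513,230),(262,260))],.056)
def q(W,nm):
    c=W.mean(0);inn=(W[0]+W[3]-W[1]-W[2]);lat=(W[0]+W[1]-W[2]-W[3])
    print(nm,c.round(4),"in-angle",np.degrees(np.arctan2(inn[1],inn[0])),"from lat",np.degrees(np.arctan2(lat[0],-lat[1])),"sizes",np.linalg.norm(inn)/2,np.linalg.norm(lat)/2); return c
q(C,"canopy");q(D,"tray")
for n,p in dict(cross=(552,89),bar=(657,92),frame=(552,197),round=(660,199)).items(): print(n,atz("top",*K(*p),.058).round(4), K(*p))
E
```

```text
canopy tri [0.641 0.392 0.097] err 0.0013 top@z [0.64  0.39  0.102] side@z [0.637 0.381 0.102]
canopy tri [0.629 0.211 0.101] err 0.0009 top@z [0.628 0.211 0.102] side@z [0.628 0.209 0.102]
canopy tri [0.43  0.22  0.102] err 0.002 top@z [0.429 0.22  0.102] side@z [0.431 0.219 0.102]
canopy tri [0.439 0.401 0.098] err 0.0058 top@z [0.437 0.401 0.102] side@z [0.439 0.391 0.102]
tray tri [0.569 0.161 0.01 ] err 0.0036 top@z [0.567 0.161 0.016] side@z [0.567 0.152 0.016]
tray tri [0.584 0.018 0.006] err 0.0072 top@z [0.579 0.019 0.016] side@z [0.581 0.005 0.016]
tray tri [0.456 0.006 0.005] err 0.004 top@z [0.454 0.007 0.016] side@z [ 0.452 -0.009  0.016]
tray tri [0.443 0.15  0.014] err 0.0063 top@z [0.44  0.151 0.016] side@z [0.445 0.145 0.016]
grip tri [ 0.529 -0.073  0.055] err 0.0042 top@z [ 0.527 -0.072  0.058] side@z [ 0.53  -0.078  0.058]
ros tri [0.507 0.076 0.052] err 0.0046 top@z [0.504 0.077 0.056] side@z [0.506 0.069 0.056]
canopy [0.5336 0.3055 0.102 ] in-angle 87.00948452820253 from lat 87.11157395865285 sizes 0.1800232260951328 0.20113204687798977
tray [0.5103 0.0843 0.016 ] in-angle 95.30100364945118 from lat 95.11472868388462 sizes 0.14335270586622909 0.12627916671469527
cross [ 0.5592 -0.284   0.058 ] (427.625, 211.875)
bar [ 0.5568 -0.3565  0.058 ] (453.875, 212.625)
frame [ 0.4845 -0.2822  0.058 ] (427.625, 238.875)
round [ 0.4829 -0.3563  0.058 ] (454.625, 239.375)
```

```bash
cat >> h.py <<'E'
from scipy.spatial.transform import Rotation as Ro
def rows(target,head,n,spins=None):
    """dp rows (tool mm) to go from the measured pose to target with tool-y heading head (deg, mod 180)"""
    o=manip.get_obs(); R=Ro.from_quat(o["ee_rot"]); y=R.apply([0,1,0]); h=np.degrees(np.arctan2(y[1],y[0]))
    ds=(h-head+90)%180-90; s=np.radians(ds)/n; d=(np.array(target)-o["position"])
    print("clock",round(o["clock"],2),"pos",o["position"].round(4),"yhead",round(h,2),"z",R.apply([0,0,1]).round(4),"F",np.round(o["ft_force"],1),"total spin",np.radians(ds).round(3),"j7",o["joint_pos"][6].round(2))
    for k in range(n):
        print((Ro.inv(R)).apply(d/n*1000).round(1).tolist(),round(s,4)); R=R*Ro.from_euler("z",s)
E
python3 -c "
from h import *
rows([.526,-.074,.300],5.2,15)"
```

```text
clock 1.1 pos [0.2559 0.5702 0.4048] yhead 65.83 z [ 1.e-04  1.e-04 -1.e+00] F [-0.7  0.7  0.2] total spin 1.058 j7 -0.09
[-34.0, -31.8, 7.0] 0.0706
[-36.2, -29.3, 7.0] 0.0706
[-38.1, -26.7, 7.0] 0.0706
[-39.9, -24.0, 7.0] 0.0706
[-41.5, -21.1, 7.0] 0.0706
[-42.9, -18.1, 7.0] 0.0706
[-44.1, -15.0, 7.0] 0.0706
[-45.0, -11.9, 7.0] 0.0706
[-45.8, -8.7, 7.0] 0.0706
[-46.3, -5.4, 7.0] 0.0706
[-46.5, -2.2, 7.0] 0.0706
[-46.6, 1.1, 7.0] 0.0706
[-46.4, 4.4, 7.0] 0.0706
[-45.9, 7.7, 7.0] 0.0706
[-45.3, 10.9, 7.0] 0.0706
```

Request:
arm_command --plan '[{"dp": [-34,-32,0],"spin": 0.07},{"dp": [-36,-29,0],"spin": 0.07},{"dp": [-38,-27,0],"spin": 0.07},{"dp": [-40,-24,0],"spin": 0.07},{"dp": [-41,-21,0],"spin": 0.07}]' --grip -1

```text
clock: 1.6
position: [0.3459, 0.354, 0.4049]
ee_rot: [0.378, 0.926, 0.0, 0.0]
ft_force: [0.8, 0.4, -0.1]
grip_width: 1.0
grasp_force: 0.0
```

Request:
arm_command --plan '[{"dp": [-43,-18,0],"spin": 0.07},{"dp": [-44,-15,0],"spin": 0.07},{"dp": [-45,-12,0],"spin": 0.07},{"dp": [-46,-9,0],"spin": 0.07},{"dp": [-46,-5,0],"spin": 0.07}]'

```text
clock: 2.1
position: [0.4368, 0.1397, 0.4051]
ee_rot: [0.533, 0.846, 0.001, 0.0]
ft_force: [1.2, 0.8, 0.3]
grip_width: 0.996
grasp_force: 0.0
```

```bash
python3 -c "
from h import *
rows([.526,-.074,.290],5.2,5)"
```

```text
clock 2.1 pos [0.4368 0.1397 0.4051] yhead 25.56 z [ 8.e-04  8.e-04 -1.e+00] F [1.2 0.8 0.3] total spin 0.355 j7 0.02
[-46.3, -2.4, 23.0] 0.0711
[-46.3, 0.9, 23.0] 0.0711
[-46.1, 4.2, 23.0] 0.0711
[-45.7, 7.5, 23.0] 0.0711
[-45.1, 10.7, 23.0] 0.0711
```

Request:
arm_command --plan '[{"dp": [-44,-2,20],"spin": 0.07},{"dp": [-44,1,20],"spin": 0.07},{"dp": [-44,4,20],"spin": 0.07},{"dp": [-44,7,20],"spin": 0.07},{"dp": [-44,10,20],"spin": 0.07}]'

```text
clock: 2.6
position: [0.5231, -0.0644, 0.3044]
ee_rot: [0.672, 0.74, 0.001, 0.0]
ft_force: [0.3, 0.7, 0.5]
grip_width: 1.005
grasp_force: 0.0
```

Request:
arm_command --plan '[{"dp": [0,0,0],"spin": 0},{"dp": [0,0,0],"spin": 0}]'

```text
clock: 2.8
position: [0.5226, -0.0636, 0.3041]
ee_rot: [0.672, 0.741, -0.001, -0.0]
ft_force: [-0.0, 1.0, -0.8]
grip_width: 0.997
grasp_force: 0.0
```

```bash
python3 - <<'E'
from h import *
rows([.526,-.074,.193],5.2,4)
a=viewer.camera("top"); s=viewer.camera("side")
g=(np.array([.526,-.074,.058]));
a=cv2.resize(a[180:260,260:390],None,fx=3,fy=3,interpolation=cv2.INTER_CUBIC); s=cv2.resize(s[150:270,230:360],None,fx=3,fy=3,interpolation=cv2.INTER_CUBIC)
o=np.zeros((360,780,3),np.uint8);o[:240,:390]=a;o[:,390:]=s;cv2.imwrite("pics/d.png",o)
E
```

```text
clock 2.8 pos [ 0.5226 -0.0636  0.3041] yhead 5.57 z [-1.3e-03 -5.0e-04 -1.0e+00] F [-0.   1.  -0.8] total spin 0.006 j7 0.24
[-2.7, 0.6, 27.8] 0.0016
[-2.7, 0.6, 27.8] 0.0016
[-2.7, 0.6, 27.8] 0.0016
[-2.7, 0.6, 27.8] 0.0016
```

View pics/d.png

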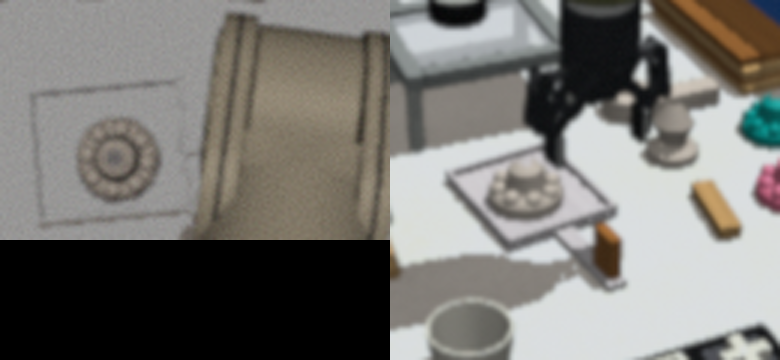

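The top view shows the arm over the handle and the tray unmoved. In the side view the open fingers straddle the grip's line (grip at about (606,250) in the crop). I'll descend now.

Request:
arm_command --plan '[{"dp": [-3,1,28],"spin": 0.005},{"dp": [-3,1,28],"spin": 0},{"dp": [-3,1,28],"spin": 0},{"dp": [-2,0,27],"spin": 0},{"dp": [0,0,0],"spin": 0}]'

```text
clock: 3.4
position: [0.5255, -0.0719, 0.1915]
ee_rot: [0.672, 0.74, -0.001, -0.002]
ft_force: [-0.4, 0.5, 0.2]
grip_width: 0.999
grasp_force: 0.0
```

Request:
arm_command --plan '[{"dp": [0,0,0],"spin": 0},{"dp": [0,0,0],"spin": 0},{"dp": [0,0,0],"spin": 0},{"dp": [0,0,0],"spin": 0},{"dp": [0,0,0],"spin": 0}]' --grip 1 --newtons 40

```text
clock: 3.9
position: [0.5271, -0.0734, 0.1945]
ee_rot: [0.673, 0.74, 0.001, 0.001]
ft_force: [-1.3, 1.6, 9.8]
grip_width: 0.161
grasp_force: 38.6
```

Request:
arm_command --plan '[{"dp": [0,0,0],"spin": 0},{"dp": [0,0,0],"spin": 0},{"dp": [0,0,0],"spin": 0}]'

```text
clock: 4.2
position: [0.5273, -0.0734, 0.1945]
ee_rot: [0.673, 0.739, 0.001, 0.0]
ft_force: [0.3, 1.6, 7.7]
grip_width: 0.161
grasp_force: 39.3
```

```bash
python3 - <<'E'
from h import *
rows([.526,.15,.192],-3,5)
s=viewer.camera("side")
cv2.imwrite("pics/e.png",cv2.resize(s[130:290,200:380],None,fx=3,fy=3,interpolation=cv2.INTER_CUBIC))
E
```

```text
clock 4.2 pos [ 0.5273 -0.0734  0.1945] yhead 5.35 z [ 1.8e-03  6.0e-04 -1.0e+00] F [0.3 1.6 7.7] total spin 0.146 j7 0.35
[44.5, 3.9, 0.5] 0.0291
[44.6, 2.6, 0.5] 0.0291
[44.7, 1.3, 0.5] 0.0291
[44.7, 0.0, 0.5] 0.0291
[44.7, -1.3, 0.5] 0.0291
```

View pics/e.png

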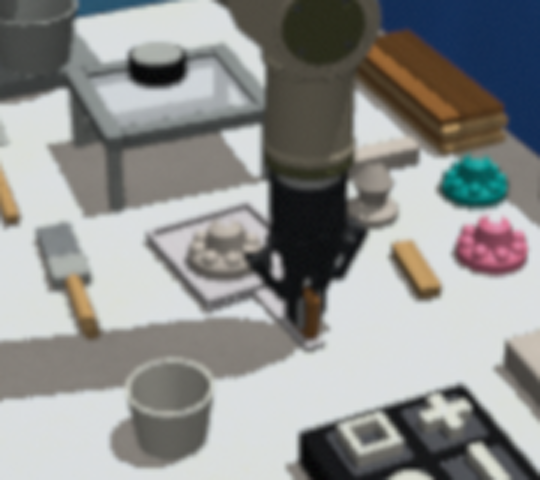

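Grip width 0.161 (about 14 mm) shows the wooden grip is held. In the side view the fingers are on the grip at crop (310,310), and the tray is flat with the rosette on it. I'll turn and slide it in gently, aligning it with the stand's line first.

```bash
python3 -c "
from h import *
rows([.5175,-.013,.1935],-3,6)"
```

```text
clock 4.25 pos [ 0.5272 -0.0734  0.1945] yhead 5.35 z [ 1.8e-03  6.0e-04 -1.0e+00] F [0.9 1.5 7.1] total spin 0.146 j7 0.35
[10.2, -0.7, 0.2] 0.0243
[10.2, -0.9, 0.2] 0.0243
[10.1, -1.2, 0.2] 0.0243
[10.1, -1.4, 0.2] 0.0243
[10.1, -1.7, 0.2] 0.0243
[10.0, -1.9, 0.2] 0.0243
```

Request:
arm_command --plan '[{"dp": [10,-1,0],"spin": 0.025},{"dp": [10,-1,0],"spin": 0.025},{"dp": [10,-1,0],"spin": 0.025},{"dp": [10,-1,0],"spin": 0.024},{"dp": [10,-2,0],"spin": 0.024}]'

```text
clock: 4.75
position: [0.5187, -0.0254, 0.1945]
ee_rot: [0.718, 0.696, -0.0, 0.001]
ft_force: [-1.4, -8.2, 8.1]
grip_width: 0.158
grasp_force: 40.3
```

Request:
arm_command --plan '[{"dp": [10,-2,0],"spin": 0.023},{"dp": [0,0,0],"spin": 0},{"dp": [0,0,0],"spin": 0}]'

```text
clock: 5.05
position: [0.517, -0.0139, 0.1945]
ee_rot: [0.725, 0.688, 0.0, 0.0]
ft_force: [-3.1, -0.7, 10.1]
grip_width: 0.154
grasp_force: 40.7
```

```bash
python3 - <<'E'
from h import *
rows([.5257,.1507,.1935],-3,10)
a=viewer.camera("top"); s=viewer.camera("side")
o=np.zeros((440,800,3),np.uint8)
o[:,:360]=cv2.resize(a[172:282,230:320],None,fx=4,fy=4,interpolation=cv2.INTER_CUBIC);o[:,360:]=cv2.resize(s[140:250,210:320],None,fx=4,fy=4,interpolation=cv2.INTER_CUBIC)
cv2.imwrite("pics/f.png",cv2.convertScaleAbs(o,alpha=1.2))
E
```

```text
clock 5.05 pos [ 0.517  -0.0139  0.1945] yhead -3.0 z [ 8.e-04  2.e-04 -1.e+00] F [-3.1 -0.7 10.1] total spin -0.0 j7 0.08
[16.5, 0.0, 0.1] -0.0
[16.5, 0.0, 0.1] -0.0
[16.5, 0.0, 0.1] -0.0
[16.5, 0.0, 0.1] -0.0
[16.5, 0.0, 0.1] -0.0
[16.5, 0.0, 0.1] -0.0
[16.5, 0.0, 0.1] -0.0
[16.5, 0.0, 0.1] -0.0
[16.5, 0.0, 0.1] -0.0
[16.5, 0.0, 0.1] -0.0
```

View pics/f.png

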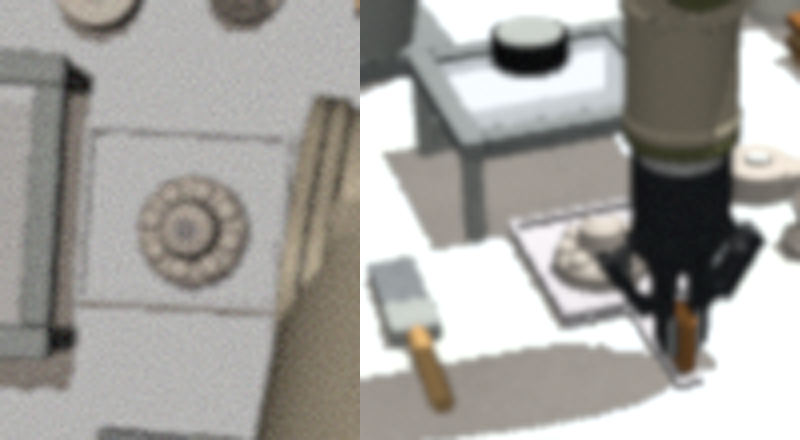

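The top view shows the tray square to the stand. Its leading corners are at crop (95,130) and (78,303), and the legs' inner sides at about 95 and 328, so there is roughly 20 mm of room on each side. The rosette is still central. I'll slide straight in.

```bash
python3 - <<'E'
from h import *
T=lambda x,y:((x+.5)/4-.5+230,(y+.5)/4-.5+172)
W=np.array([atz("top",*T(*p),.016) for p in [(95,130),(283,138),(277,312),(78,303)]]);c=W.mean(0)
i=W[0]+W[3]-W[1]-W[2];print(c.round(4),np.degrees(np.arctan2(i[1],i[0])))
u=np.array([.052,.9986]);d=c[:2]-[.5336,.3055];print("stand frame x",d@[.9986,-.052],"y",d@u)
print(atz("top",*T(187,230),.056))
E
```

```text
[0.5209 0.1456 0.016 ] 87.29614988290534
stand frame x -0.004412022393472657 y -0.1603803094198675
[0.51289278 0.13669214 0.056     ]
```

Request:
arm_command --plan '[{"dp": [12,0,0],"spin": 0},{"dp": [16,0,0],"spin": 0},{"dp": [16,0,0],"spin": 0},{"dp": [16,0,0],"spin": 0},{"dp": [16,0,0],"spin": 0}]'

```text
clock: 5.65
position: [0.5213, 0.0606, 0.1945]
ee_rot: [0.726, 0.688, -0.0, 0.001]
ft_force: [-0.7, -8.5, 9.1]
grip_width: 0.162
grasp_force: 40.4
```

Request:
arm_command --plan '[{"dp": [16,1,0],"spin": 0},{"dp": [16,1,0],"spin": 0},{"dp": [16,0,0],"spin": 0},{"dp": [14,0,0],"spin": 0},{"dp": [10,0,0],"spin": 0}]'

```text
clock: 6.15
position: [0.5272, 0.1328, 0.1945]
ee_rot: [0.726, 0.688, -0.0, 0.001]
ft_force: [-0.3, -9.9, 10.1]
grip_width: 0.149
grasp_force: 40.5
```

Request:
arm_command --plan '[{"dp": [6,0,0],"spin": 0},{"dp": [4,0,0],"spin": 0},{"dp": [2,0,0],"spin": 0},{"dp": [0,0,0],"spin": 0}]'

```text
clock: 6.55
position: [0.5278, 0.1443, 0.1945]
ee_rot: [0.726, 0.688, -0.0, 0.001]
ft_force: [-0.5, -6.6, 8.7]
grip_width: 0.159
grasp_force: 40.5
```

Request:
arm_command --plan '[{"dp": [2,0,0],"spin": 0},{"dp": [2,0,0],"spin": 0},{"dp": [0,0,0],"spin": 0}]'

```text
clock: 6.85
position: [0.5281, 0.1476, 0.1945]
ee_rot: [0.726, 0.688, -0.0, 0.001]
ft_force: [-1.7, -9.4, 9.1]
grip_width: 0.158
grasp_force: 40.6
```

Request:
arm_command --plan '[{"dp": [2,0,0],"spin": 0},{"dp": [0,0,0],"spin": 0}]'

```text
clock: 7.05
position: [0.5282, 0.148, 0.1945]
ee_rot: [0.727, 0.687, -0.001, 0.002]
ft_force: [-2.3, -16.4, 13.0]
grip_width: 0.16
grasp_force: 41.1
```

The force rose while the motion stalled at y=0.148, so the tray is against the stop. I'll release and retreat upward.

Request:
arm_command --plan '[{"dp": [0,0,0],"spin": 0},{"dp": [0,0,0],"spin": 0},{"dp": [0,0,0],"spin": 0},{"dp": [0,0,0],"spin": 0},{"dp": [0,0,0],"spin": 0}]' --grip -1

```text
clock: 7.55
position: [0.5273, 0.1522, 0.1936]
ee_rot: [0.725, 0.689, 0.0, -0.0]
ft_force: [-0.2, 0.1, 0.7]
grip_width: 0.985
grasp_force: 0.0
```

Request:
arm_command --plan '[{"dp": [0,0,-20],"spin": 0},{"dp": [0,0,-40],"spin": 0},{"dp": [0,0,-40],"spin": 0},{"dp": [-45,0,-20],"spin": 0},{"dp": [-50,0,0],"spin": 0}]'

```text
clock: 8.05
position: [0.5233, 0.0576, 0.3169]
ee_rot: [0.724, 0.69, 0.003, 0.001]
ft_force: [1.2, -1.0, -0.9]
grip_width: 1.004
grasp_force: 0.0
```

Request:
arm_command --plan '[{"dp": [-50,0,0],"spin": 0},{"dp": [-50,0,0],"spin": 0},{"dp": [-50,0,0],"spin": 0},{"dp": [-45,0,0],"spin": 0},{"dp": [-45,0,0],"spin": 0}]' --grip 1

```text
clock: 8.55
position: [0.5095, -0.1843, 0.3139]
ee_rot: [0.725, 0.689, 0.0, 0.0]
ft_force: [1.2, -0.3, 0.5]
grip_width: 0.149
grasp_force: 0.0
```

```bash
python3 - <<'E'
from h import *
a=viewer.camera("top"); s=viewer.camera("side")
o=np.zeros((440,800,3),np.uint8)
o[:,:480]=cv2.resize(a[172:282,170:290],None,fx=4,fy=4,interpolation=cv2.INTER_CUBIC);o[:,480:]=cv2.resize(s[130:240,220:300],None,fx=4,fy=4,interpolation=cv2.INTER_CUBIC)
cv2.imwrite("pics/g.png",cv2.convertScaleAbs(o,alpha=1.2))
for n in ["key_cross_top","key_round_top","key_bar_top","rosette_center"]:
  for c in("top","side"): print(n,c,[(np.round(r["position"],3).tolist(),round(r["score"],2)) for r in finder.find_in(c,n)[:3]])
rows([.558,-.283,.300],-3,4)
E
```

```text
key_cross_top top []
key_cross_top side [([0.556, -0.291, 0.058], 0.55)]
key_round_top top []
key_round_top side [([0.479, -0.366, 0.057], 0.54)]
key_bar_top top []
key_bar_top side [([0.329, 0.443, 0.001], 0.46)]
rosette_center top [([0.772, -0.025, 0.024], 0.67), ([0.826, 0.091, 0.025], 0.59)]
rosette_center side [([0.819, 0.078, 0.02], 0.8), ([0.513, 0.273, 0.025], 0.72)]
clock 9.05 pos [ 0.5103 -0.1815  0.3137] yhead -2.86 z [ 1.e-04  5.e-04 -1.e+00] F [0.  0.3 0.7] total spin 0.002 j7 0.37
[-24.8, 13.2, 3.4] 0.0006
[-24.8, 13.2, 3.4] 0.0006
[-24.7, 13.2, 3.4] 0.0006
[-24.7, 13.2, 3.4] 0.0006
```

View pics/g.png

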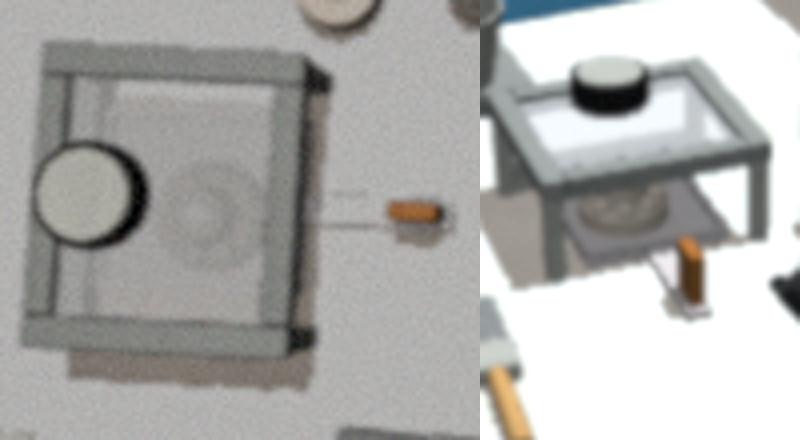

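```bash
python3 - <<'E'
from h import *
T=lambda x,y:((x+.5)/4-.5+170,(y+.5)/4-.5+172)
S=lambda x,y:((x-480+.5)/4-.5+220,(y+.5)/4-.5+130)
u=np.array([.052,.9986]);v=np.array([.9986,-.052])
for n,p,z in [("griptop",atz("top",*T(414,211),.058),0),("griptri",tri(T(414,211),S(691,241))[0],0),("ros",atz("top",*T(200,215),.056),0)]:
    d=p[:2]-[.5336,.3055];print(n,p.round(4),"stand x,y",(d@v).round(4),(d@u).round(4))
E
```

```text
griptop [0.5261 0.1456 0.058 ] stand x,y 0.0008 -0.1601
griptri [0.5272 0.144  0.064 ] stand x,y 0.002 -0.1616
ros [0.5239 0.2961 0.056 ] stand x,y -0.0092 -0.0099
```

Request:
arm_command --plan '[{"dp": [-25,13,0],"spin": 0},{"dp": [-25,13,0],"spin": 0},{"dp": [-25,13,0],"spin": 0},{"dp": [-27,13,10],"spin": 0},{"dp": [0,0,0],"spin": 0}]'

```text
clock: 9.55
position: [0.5566, -0.2896, 0.3023]
ee_rot: [0.726, 0.688, -0.001, -0.0]
ft_force: [-1.2, -0.1, -1.2]
grip_width: 0.001
grasp_force: 0.0
```

```bash
python3 - <<'E'
from h import *
rows([.558,-.285,.240],-3,2)
print(manip.get_obs()["grip_width"])
E
```

```text
clock 9.55 pos [ 0.5566 -0.2896  0.3023] yhead -3.1 z [-0.0019 -0.0017 -1.    ] F [-1.2 -0.1 -1.2] total spin -0.002 j7 0.6
[2.4, 0.6, 31.2] -0.0009
[2.4, 0.6, 31.2] -0.0009
0.00129229419210119
```

The canopy spans -85 to +95 mm, so its middle lies 5 mm in from the stand origin. Corrected for that, the grip is at stand (1, -155) mm, so the deck is at (1, +5) mm, which is home. The rosette is about 14 mm from the deck centre, and the picture shows it flat. Next is the cross key.

Request:
arm_command --plan '[{"dp": [2,1,31],"spin": 0},{"dp": [3,0,31],"spin": 0},{"dp": [0,0,0],"spin": 0}]'

```text
clock: 9.85
position: [0.5571, -0.2798, 0.2379]
ee_rot: [0.725, 0.689, -0.001, -0.003]
ft_force: [-0.8, 0.5, -1.0]
grip_width: -0.001
grasp_force: 0.0
```

```bash
python3 - <<'E'
from h import *
rows([.558,-.285,.222],-3,3)
s=viewer.camera("side")
cv2.imwrite("pics/i.png",cv2.resize(s[220:330,280:400],None,fx=4,fy=4,interpolation=cv2.INTER_CUBIC))
E
```

```text
clock 9.85 pos [ 0.5571 -0.2798  0.2379] yhead -2.87 z [-0.0061  0.0031 -1.    ] F [-0.8  0.5 -1. ] total spin 0.002 j7 0.62
[-1.7, 0.4, 5.3] 0.0008
[-1.7, 0.4, 5.3] 0.0008
[-1.7, 0.4, 5.3] 0.0008
```

View pics/i.png

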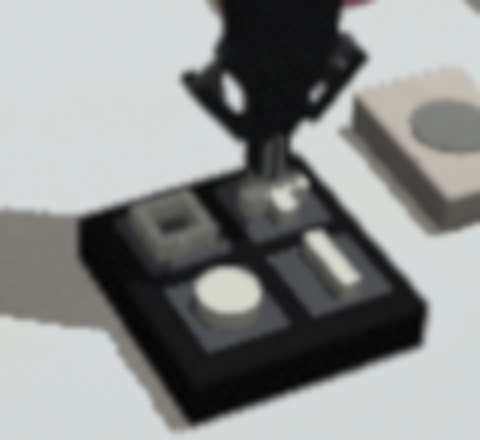

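The fingertip at crop (268,178) is just over the middle of the plus key, and the other keys are clear. I'll correct 5 mm and press.

Request:
arm_command --plan '[{"dp": [-5,0,3],"spin": 0},{"dp": [0,0,5],"spin": 0},{"dp": [0,0,4],"spin": 0},{"dp": [0,0,3],"spin": 0},{"dp": [0,0,0],"spin": 0}]'

```text
clock: 10.4
position: [0.5578, -0.2876, 0.2271]
ee_rot: [0.725, 0.688, 0.0, 0.001]
ft_force: [1.3, -1.6, 2.9]
grip_width: -0.001
grasp_force: 2.0
```

Request:
arm_command --plan '[{"dp": [0,0,3],"spin": 0},{"dp": [0,0,1],"spin": 0},{"dp": [0,0,0],"spin": 0}]'

```text
clock: 10.7
position: [0.5579, -0.2879, 0.2252]
ee_rot: [0.725, 0.688, 0.001, 0.001]
ft_force: [-6.4, 3.1, 24.8]
grip_width: 0.003
grasp_force: 12.2
```

The force jumped to 25 N at z=0.2252, so the key is fully down. I'll lift and go to the round key.

Request:
arm_command --plan '[{"dp": [0,0,-10],"spin": 0},{"dp": [0,0,-25],"spin": 0},{"dp": [-37,-37,0],"spin": 0},{"dp": [-38,-34,0],"spin": 0},{"dp": [0,0,0],"spin": 0}]'

```text
clock: 11.2
position: [0.4792, -0.3617, 0.2582]
ee_rot: [0.729, 0.685, -0.001, 0.0]
ft_force: [0.4, 0.5, 0.8]
grip_width: 0.001
grasp_force: 0.0
```

```bash
python3 -c "
from h import *
rows([.483,-.359,.235],-3,2)"
```

```text
clock 11.2 pos [ 0.4792 -0.3617  0.2582] yhead -3.55 z [-0.002  -0.0021 -1.    ] F [0.4 0.5 0.8] total spin -0.01 j7 0.78
[1.5, 1.8, 11.6] -0.0048
[1.5, 1.8, 11.6] -0.0048
```

Request:
arm_command --plan '[{"dp": [2,2,12],"spin": 0},{"dp": [1,1,10],"spin": 0},{"dp": [0,0,6],"spin": 0},{"dp": [0,0,4],"spin": 0},{"dp": [0,0,0],"spin": 0}]'

```text
clock: 11.7
position: [0.4894, -0.3521, 0.2257]
ee_rot: [0.725, 0.689, 0.001, -0.001]
ft_force: [-0.6, 3.8, 5.0]
grip_width: 0.001
grasp_force: 2.4
```

Request:
arm_command --plan '[{"dp": [0,0,3],"spin": 0},{"dp": [0,0,0],"spin": 0}]'

```text
clock: 11.9
position: [0.4894, -0.3525, 0.2251]
ee_rot: [0.725, 0.689, 0.001, -0.001]
ft_force: [-9.7, 11.7, 32.6]
grip_width: -0.004
grasp_force: 16.3
```

Bottomed at the same height with 33 N. Next is the bar key.

Request:
arm_command --plan '[{"dp": [0,0,-10],"spin": 0},{"dp": [0,0,-25],"spin": 0},{"dp": [-2,33,0],"spin": 0},{"dp": [-2,33,0],"spin": 0},{"dp": [0,0,0],"spin": 0}]'

```text
clock: 12.4
position: [0.5583, -0.3587, 0.2568]
ee_rot: [0.723, 0.69, 0.0, 0.0]
ft_force: [0.6, 1.7, -0.8]
grip_width: -0.002
grasp_force: 0.0
```

Request:
arm_command --plan '[{"dp": [0,0,0],"spin": 0},{"dp": [0,0,0],"spin": 0}]'

```text
clock: 12.6
position: [0.5533, -0.3609, 0.2572]
ee_rot: [0.725, 0.688, -0.0, -0.0]
ft_force: [-0.2, 0.2, 0.5]
grip_width: 0.002
grasp_force: 0.0
```

```bash
python3 -c "
from h import *
rows([.557,-.360,.235],-3,2)"
```

```text
clock 12.6 pos [ 0.5533 -0.3609  0.2572] yhead -3.02 z [-1.2e-03  1.0e-04 -1.0e+00] F [-0.2  0.2  0.5] total spin -0.0 j7 0.74
[0.5, 1.8, 11.1] -0.0001
[0.5, 1.8, 11.1] -0.0001
```

Request:
arm_command --plan '[{"dp": [1,3,12],"spin": 0},{"dp": [0,0,10],"spin": 0},{"dp": [0,0,6],"spin": 0},{"dp": [0,0,4],"spin": 0},{"dp": [0,0,0],"spin": 0}]'

```text
clock: 13.1
position: [0.5569, -0.3598, 0.2258]
ee_rot: [0.725, 0.688, 0.0, -0.001]
ft_force: [-2.2, 3.4, 4.9]
grip_width: 0.002
grasp_force: 2.3
```

Request:
arm_command --plan '[{"dp": [0,0,3],"spin": 0},{"dp": [0,0,0],"spin": 0}]'

```text
clock: 13.3
position: [0.557, -0.3601, 0.2252]
ee_rot: [0.725, 0.688, 0.001, -0.0]
ft_force: [-9.3, 8.8, 26.4]
grip_width: 0.0
grasp_force: 12.9
```

Bar key bottomed. I'll lift clear and check the scene before handing in.

Request:
arm_command --plan '[{"dp": [0,0,-10],"spin": 0},{"dp": [0,0,-40],"spin": 0},{"dp": [0,0,-45],"spin": 0},{"dp": [0,0,0],"spin": 0},{"dp": [0,0,0],"spin": 0}]'

```text
clock: 13.8
position: [0.5571, -0.3602, 0.3186]
ee_rot: [0.725, 0.688, 0.0, 0.001]
ft_force: [-0.5, 0.1, -1.0]
grip_width: 0.001
grasp_force: 0.0
```

```bash
python3 - <<'E'
from h import *
cv2.imwrite("pics/z.png",viewer.camera("side"))
E
```

```text
(no output)
```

View pics/z.png

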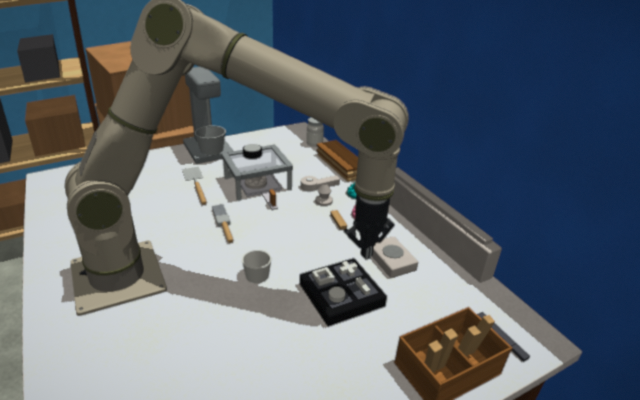

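The side view shows the tray home at (258,182), the gripper clear of everything at (370,240), and all keys up and bystanders where they were. Handing in.

```bash
python3 -c "
from h import *
print(manip.hand_in())"
```

```text
the job is handed in; nothing more can be done
None
```

I slid the tray home against the stop with the rosette still lying on it, then pressed the plus, round and bar keys in that order, each bottoming out and released before the next, and handed the job in at about 14 s; no verdict came back.

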